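Find the switch that still snaps

TASK

Three used push switches are clamped in the grey test jig and one of them still has its snap. Press the blue keys down one at a time, slowly and never with more than 20 N, until you feel one break over (at 7 to 10 N) and stay in by itself; a key that is still only springy at 12 N is dead, so let it come back up and try the next. Then slide the orange marker along its rail until it stands opposite the key that snapped in, let go, and leave the things round the jig alone.

Things in the scene. Friction and masses are not known exactly. Their poses are not given: they have to be found in the camera images.
- jig: Grey switch test jig fixed to the desk, a box 104 (x) x 224 (y) x 40 mm high; origin under its centre on the desk, z up, y along its length (to the left seen from the robot). On top three blue keys on the line x = +15 mm at y = +75 (key 1), +20 (key 2) and -35 mm (key 3), and in front of them (x = -36 mm) a rail along y with the orange marker.
- key_1_top (a point): Centre of the flat top of key 1, the leftmost seen from the robot: a blue upright cylinder 28 mm in diameter, at the start 22 mm above the jig's top (62 mm above the desk); the point moves down with the key.
- key_1 (a joint): How far key 1 is pressed in, m: 0 to 1 mm at the start, grows downward. All three keys look alike; one is good, in a place that differs each time. Each key first has 0 to 5 mm of dead travel (about 1 N to start, then next to nothing), different for every key and not to be seen; then its spring begins with 1 to 2 N and rises by about 2.3 N per mm.
- key_2_top (a point): Centre of the flat top of key 2, the middle seen from the robot: a blue upright cylinder 28 mm in diameter, at the start 22 mm above the jig's top (62 mm above the desk); the point moves down with the key.
- key_2 (a joint): How far key 2 is pressed in, m: 0 to 1 mm at the start, grows downward. The good key breaks over at 7 to 10 N, 2.5 to 4 mm into its spring: the force drops at once to less than half, the key sinks away from the finger and stays in when let go, 8 to 13.5 mm down. Pressed further after the drop, it grows stiff again: stop there.
- key_3_top (a point): Centre of the flat top of key 3, the rightmost seen from the robot: a blue upright cylinder 28 mm in diameter, at the start 22 mm above the jig's top (62 mm above the desk); the point moves down with the key.
- key_3 (a joint): How far key 3 is pressed in, m: 0 to 1 mm at the start, grows downward. A dead key rises past 12 N without a drop, meets a hard stop 6.2 mm into its spring at about 15.5 N, and when released comes back up to within 5.5 mm of its start.
- marker (a joint): Place of the marker along its rail, m: 0 at the right-hand end of the rail, grows to the left (+y of the jig), 175 mm at most. It stands opposite key 3 at 53 mm, key 2 at 108 mm, key 1 at 163 mm. It starts parked near the right-hand end and slides with about 1.5 N of friction, staying where it is left.
- marker_grip (a point): Centre of the marker's upright orange grip, which is 20 (jig x) x 12 (jig y) x 26 mm high, its top 33 mm above the jig's top and this point 21 mm above it; the marker stands opposite a key when this point has the same y in the jig's frame as the key.
- tape_red: Small roll of red tape lying on the desk right of the jig, 53 mm in diameter, 18 mm high; origin at the centre of its underside. A bystander, to be left alone.
- contactor: Grey and black contactor (block-shaped relay) standing behind the jig, 75 x 45 x 70 mm; origin at the centre of its underside. A bystander, to be left alone.
- terminal_strip: Cream terminal strip left of the jig, 22 x 70 x 18 mm; origin at the centre of its underside. A bystander, to be left alone.

How it is judged (in metres and radians):
On the way, in this order (a step that is already met when the one before it is completed fails the run):
1. one key has snapped over and stays in without being touched (((value of joint key_1 above 0.007 m and contact force between the fingers and key_1 below 0.2 N) or (value of joint key_2 above 0.007 m and contact force between the fingers and key_2 below 0.2 N) or (value of joint key_3 above 0.007 m and contact force between the fingers and key_3 below 0.2 N))), for 0.3 s.
2. the marker stands opposite the key that stays in (((value of joint key_1 above 0.007 m and value of joint marker between 0.155 and 0.171 m) or (value of joint key_2 above 0.007 m and value of joint marker between 0.1 and 0.116 m) or (value of joint key_3 above 0.007 m and value of joint marker between 0.045 and 0.061 m))), for 0.2 s.
At the end, for the whole second after the job is handed in: One key stays in by itself (pressed in by more than 7 mm), the marker stands at rest opposite that key to within 8 mm along the rail, and nothing is held (((value of joint key_1 above 0.007 m and value of joint marker between 0.155 and 0.171 m) or (value of joint key_2 above 0.007 m and value of joint marker between 0.1 and 0.116 m) or (value of joint key_3 above 0.007 m and value of joint marker between 0.045 and 0.061 m)) and velocity of joint marker between -0.005 and 0.005 m/s); the robot touches nothing.
It fails at once if a key is pressed with more than 20 N (contact force between any of the fingers, the arm and key_1 above 20 N or contact force between any of the fingers, the arm and key_2 above 20 N or contact force between any of the fingers, the arm and key_3 above 20 N).
It fails at once if a bystander (red tape, contactor, terminal strip) is moved by more than 15 mm (distance of any of tape_red, contactor, terminal_strip from where it was at the start of the episode above 0.015 m).
It also fails if it takes over 72 s, if anything falls off the work surface, if the arm or the gripper's body presses on something with over 40 N, if the wrist force passes 120 N, or if a joint passes its speed limit or range.

ROBOT

A 6-joint arm with a two-finger parallel gripper is mounted at the origin on a cart in front of the work surface, level with it; the furniture and walls round the work are solid. World frame = base frame: x ahead of the robot, y to its left, z up, the work surface at z = 0. Lengths are in m, angles in degrees, forces in N, time in s.
With the tool pointing down it reaches from about 0.3 to 0.75 m from the base axis. Payload 8.5 kg.
Tool frame: the origin (TCP) lies midway between the tips of the shut fingers; the grasp point (between the pads) lies 19 mm behind it (env.tcp_to_grasp is the z of the grasp point in the tool frame, in m); z points along the fingers, y is the line along which they close (so a half turn about z gives the same grasp; the last joint's range is limited). The gripper opens to 85 mm and grips with 20 to 120 N. Pads are 22 mm wide; open, the fingers measure 114 mm over their backs; the gripper's body (76 mm by 85 mm) begins 54 mm behind the grasp point. The pads swing forward as they close: fully open they stand 13 mm farther back than shut.
Start: joints at [60.201, 21.807, 74.336, -0, 83.858, -12.336], TCP at [0.165, 0.525, 0.231] pointing down, gripper open.
Joint ranges: [-178.18, 178.18], [-50.72, 133.34], [12.68, 142.11], [-81.47, 261.47], [9.98, 163.14], [-165.26, 165.26]. Speed limits (degrees/s): [136.94, 136.94, 180, 180, 180, 180].

INTERFACE

Orientations are given as a 3x3 rotation matrix whose columns are the frame's x, y, z axes.
In Python, from rig import env, imaging, job, models gives the robot as it stands. The module is installed in compiled form; this text tells all that it offers.
- The arm moves only by the tool jog_arm, never from a script. Its argument "plan" is text: rows parted by semicolons, each of 7 numbers parted by spaces: the turn, a rotation vector about the tool's x, y, z in degrees, then the shift along the tool's x, y, z in cm, then the closure in counts, from 0 (fully open) to 255 (shut). In form: rx ry rz x y z claw; .... A call has 1 to 10 rows; each row shifts and turns the commanded pose from where the row before left it, along the tool's axes as they then stand; what a row does not reach is not made up. A row lasts 1/12 s, in which the tool goes at most 41.7 mm and 7.16 degrees, less where a joint would pass 70% of its speed; a pose out of reach is approached as far as the arm can. A call with a gripper value outside its range is refused whole. The fingers move at their own pace and stop on an object; "grip_force" is the grip in N (left out, the last holds). Time passes only in rows, so rows that do not move let the fingers close. It gives the time, the measured TCP pose, the force, the opening and the grip force at its end, in the units of the state.
- env.observe(): the state, without advancing time (a new reading comes with each control period).
- imaging.get_image(name): name is "scene" or "top"; returns a dict with "pixels" (420x560x3 uint8, red, green, blue), "depth" (420x560 float32, m along the optical axis (not along the pixel's ray), 0 where there is no reading), "fov_y" (degrees; the focal length in pixels is half the picture's height over the tangent of half this angle, whatever the lens; pixels are square), "cx", "cy" (the principal point, pixels), "world_from_camera" (4x4, takes a point from camera to world coordinates). Camera axes: x right, y down, z forward; pixel columns grow to the right and rows downward; lengths in m; the calibration is good to about 2 mm. A picture is of the moment at which its call begins.
- job.close_job(): hands the job in; it is judged then, once.
Trained networks look in the newest picture that a camera, given by its name, has taken for a name from the list of things; names that differ only in an ending like _2 or _b are one class to them, and where a whole thing is asked for, a point or a joint stands for the part that bears it (a point fixed in the world has none). Each returns a list of dicts, best first, with "confidence" (0 to 1); they miss things now and then, are a little off and sometimes report something else, mostly with a low value. They report only what shows in the picture. A call takes as long as a camera call.
- models.outline_of(camera, query): "region" (420x560 bool, what is visible of it) and "bbox" ([centre column, centre row, width, height] in pixels, round what is visible of it).
- models.tip_of(camera, query): "at" ([column, row] in pixels: a listed point, or the origin of a listed thing).
The state is a dict: "time_s": time; "q": joint angles; "qvel": joint speeds; "joint_efforts": joint torques, N m; "position": TCP position; "tool_rot": TCP orientation; "ft_force": force on the tool from outside, world axes, zero at the start; "wrist_torque": the same for the moment, N m; "grip_width": finger opening in m; "gripper_force": force on a finger pad.
Only numpy, scipy, OpenCV 4.12 (cv2) and the standard library are available. Lean on these libraries where they do the work, as an engineer would, in place of code of your own. Each camera call takes 0.05 s, during which the arm holds its last target. There are 200 camera calls.

## Working session

There is one attempt and no reset: what is moved stays moved. The work goes in short steps, Python scripts to look and compute and a tool call to move; the robot and the scene stay as the last step left them, time stands still between calls to the robot, and variables do not carry over. Pictures are saved under pics/ and viewed, at most 10 in all, crops included, and the job is handed in when it is done.

Besides the shell and the picture viewer there is one more tool, called by a JSON object that holds its "fn" and its "kwargs". jog_arm: Moves the arm, as the interface text tells. Its arguments: {"type":"object","properties":{"plan":{"type":"string"},"grip_force":{"type":"number"}},"required":["plan"]}

```bash
mkdir -p pics
cat > h.py <<'E'
import numpy as np, cv2
from rig import env, imaging, job, models
def w(im,u,v,z=None,r=2):
    f=210/np.tan(np.radians(im["fov_y"]/2));T=np.array(im["world_from_camera"])
    d=np.array([(u-im["cx"])/f,(v-im["cy"])/f,1.])
    if z is None:
        p=im["depth"][int(v)-r:int(v)+r+1,int(u)-r:int(u)+r+1];k=np.median(p[p>0])
    else: k=(z-T[2,3])/(T[:3,:3]@d)[2]
    return T[:3,:3]@(d*k)+T[:3,3]
E
cat > a.py <<'E'
from h import *
s=env.observe();print(s["time_s"],s["position"],s["tool_rot"],s["ft_force"],s["grip_width"],env.tcp_to_grasp)
ims=[]
for c in("top","scene"):
    im=imaging.get_image(c);ims.append(im["pixels"])
    cv2.imwrite(f"pics/{c}0.png",im["pixels"][:,:,::-1])
    for q in("key_1_top","key_2_top","key_3_top","marker_grip","jig","tape_red","contactor","terminal_strip"):
        for o in models.tip_of(c,q)[:3]:
            u,v=o["at"];print(c,q,round(o["confidence"],2),np.round([u,v]),np.round(w(im,u,v),4), np.round(w(im,u,v,.062),4) if "key" in q else "")
E
python3 a.py
```

```text
0.0 [0.16491536 0.52437528 0.23070966] [[-9.53899294e-01  3.00126010e-01 -7.17803902e-04]
 [ 3.00126725e-01  9.53898448e-01 -1.30401374e-03]
 [ 2.93343588e-04 -1.45932992e-03 -9.99998892e-01]] [ 0.3018682   0.2637456  -0.19330579] 0.08566077454468676 -0.0187
top key_1_top 0.6 [239. 239.] [0.5677 0.119  0.0625] [0.5677 0.119  0.062 ]
top key_1_top 0.46 [290. 252.] [0.5413 0.0207 0.0617] [0.5413 0.0207 0.062 ]
top key_2_top 0.54 [267. 248.] [0.5506 0.0642 0.0621] [0.5506 0.0642 0.062 ]
top key_3_top 0.6 [289. 256.] [0.5332 0.0222 0.0623] [0.5332 0.0222 0.062 ]
top key_3_top 0.35 [201. 239.] [0.5709 0.2023 0.0128] [0.5681 0.1938 0.062 ]
top marker_grip 0.49 [310. 284.] [ 0.4805 -0.0166  0.0736] 
top jig 0.9 [274. 257.] [0.5325 0.0517 0.0416] 
top jig 0.56 [348. 281.] [ 4.818e-01 -1.017e-01  4.000e-04] 
top tape_red 0.84 [351. 278.] [ 4.871e-01 -1.076e-01 -2.000e-04] 
top contactor 0.78 [290. 215.] [0.6131 0.0199 0.0721] 
top terminal_strip 0.76 [200. 239.] [0.5722 0.2039 0.0143] 
top terminal_strip 0.72 [265. 246.] [0.5547 0.0691 0.0621] 
scene key_1_top 0.74 [246. 207.] [0.5688 0.1222 0.0624] [0.5691 0.1228 0.062 ]
scene key_2_top 0.72 [254. 222.] [0.5597 0.0689 0.0618] [0.5596 0.0687 0.062 ]
scene key_3_top 0.74 [265. 314.] [ 4.943e-01 -1.024e-01  2.000e-04] [ 0.4661 -0.1587  0.062 ]
scene key_3_top 0.48 [260. 238.] [0.546  0.0175 0.0607] [0.5452 0.0159 0.062 ]
scene marker_grip 0.8 [236. 255.] [ 0.4815 -0.0228  0.0725] 
scene jig 0.97 [245. 254.] [0.5132 0.0093 0.0414] 
scene jig 0.73 [256. 240.] [0.5368 0.0142 0.0615] 
scene tape_red 0.58 [265. 316.] [ 4.927e-01 -1.054e-01  3.000e-04] 
scene contactor 0.72 [235. 255.] [ 0.4809 -0.0233  0.072 ] 
scene contactor 0.65 [295. 257.] [ 0.6072 -0.0067  0.0107] 
scene terminal_strip 0.47 [227. 212.] [0.5408 0.1542 0.0411]
```

```bash
cat > b.py <<'E'
from h import *
f=lambda im:210/np.tan(np.radians(im["fov_y"]/2))
for c in("top","scene"):
    im=imaging.get_image(c);hsv=cv2.cvtColor(im["pixels"],cv2.COLOR_RGB2HSV)
    d=im["depth"];v,u=np.mgrid[:420,:560];T=im["world_from_camera"]
    P=np.stack([(u-im["cx"])/f(im)*d,(v-im["cy"])/f(im)*d,d],-1)@T[:3,:3].T+T[:3,3]
    for n,lo,hi,z0,z1 in(("blue",95,130,.045,.066),("orange",5,22,.068,.08)):
        m=(hsv[...,0]>=lo)&(hsv[...,0]<=hi)&(hsv[...,1]>100)&(P[...,2]>z0)&(P[...,2]<z1)&(P[...,0]>.4)&(P[...,0]<.7)
        if n=="blue": m&=P[...,2]>.057
        k,l,st,ce=cv2.connectedComponentsWithStats(m.astype(np.uint8))
        for i in range(1,k):
            if st[i,4]>8:
                q=P[l==i];print(c,n,st[i],np.round(q.mean(0),4),np.round((q.min(0)+q.max(0))/2,4),np.round(np.ptp(q,axis=0),4))
    g=(abs(P[...,2]-.04)<.004)&(P[...,0]>.4)&(P[...,0]<.68)&(abs(P[...,1]-.05)<.15)
    r=cv2.minAreaRect((P[g][:,:2]*1000).astype(np.float32));print(c,"jig",r)
E
python3 b.py; python3 -c "
import cv2;a=cv2.imread('pics/top0.png')[170:330,160:400];cv2.imwrite('pics/c0.png',cv2.resize(a,None,fx=3,fy=3))"
```

```text
top blue [230 235  15  15 153] [0.5627 0.1229 0.0623] [0.5624 0.1234 0.0614] [0.0275 0.0276 0.0086]
top blue [258 242  14  14 155] [0.5495 0.0697 0.0621] [0.5491 0.0697 0.0622] [0.0255 0.0254 0.0067]
top blue [285 248  15  14 155] [0.5365 0.0164 0.0622] [0.5368 0.0163 0.0623] [0.0254 0.0273 0.0074]
top orange [305 281   8  11  65] [ 0.4771 -0.0139  0.0736] [ 0.4763 -0.0142  0.0734] [0.0192 0.0138 0.0081]
top jig ((570.6026611328125, 44.1922607421875), (223.4886932373047, 186.69622802734375), 76.32213592529297)
scene blue [239 205  13  10 103] [0.5643 0.117  0.0617] [0.5647 0.1186 0.0611] [0.026  0.0293 0.0074]
scene blue [245 220  13  10 111] [0.5506 0.0633 0.0619] [0.5517 0.0651 0.0608] [0.0247 0.0252 0.0075]
scene blue [251 236  14  11 129] [0.5377 0.0103 0.0617] [0.5385 0.0118 0.061 ] [0.0253 0.027  0.0078]
scene orange [227 251  12   8  77] [ 0.4781 -0.0191  0.0728] [ 0.4792 -0.0175  0.072 ] [0.0208 0.0146 0.0076]
scene jig ((572.9443969726562, 39.888641357421875), (225.66188049316406, 186.87171936035156), 76.09888458251953)
```

View pics/c0.png

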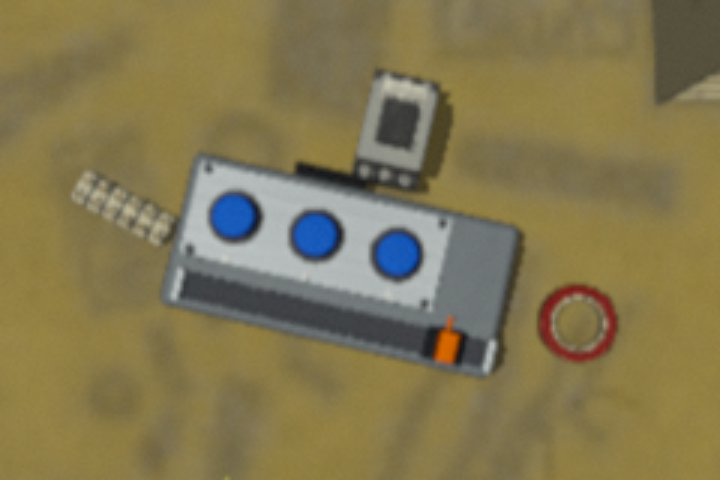

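View pics/scene0.png

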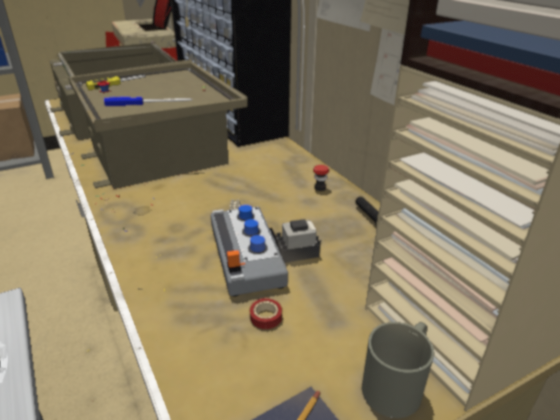

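{"fn": "jog_arm", "kwargs": {"plan": "0 0 -3.6 0 0 0 255; 0 0 0 -2.7 -1.65 0 255; 0 0 0 -2.7 -1.65 0 255; 0 0 0 -2.7 -1.65 0 255; 0 0 0 -2.7 -1.65 0 255; 0 0 0 -2.7 -1.65 0 255; 0 0 0 -2.7 -1.65 0 255; 0 0 0 -2.7 -1.65 0 255; 0 0 0 -2.7 -1.65 0 255; 0 0 0 -2.7 -1.65 0 255"}}

```text
time_s: 1.83
position: [0.3663, 0.321, 0.2315]
tool_rot: [[-0.971, 0.24, 0.0], [0.24, 0.971, 0.0], [-0.0, 0.0, -1.0]]
ft_force: [0.8, 0.6, 0.8]
grip_width: 0.0001
gripper_force: 0.0
```

{"fn": "jog_arm", "kwargs": {"plan": "0 0 0 -2.7 -1.65 0 255; 0 0 0 -2.7 -1.65 0 255; 0 0 0 -2.7 -1.65 0 255; 0 0 0 -2.7 -1.65 0 255; 0 0 0 -2.7 -1.65 0 255; 0 0 0 -2.7 -1.65 0 255; 0 0 0 -2.7 -1.65 0 255; 0 0 0 -2.7 -1.65 0 255; 0 0 0 -2.7 -1.65 0 255; 0 0 0 0 0 0 255"}}

```text
time_s: 2.67
position: [0.5688, 0.1159, 0.2305]
tool_rot: [[-0.97, 0.244, 0.001], [0.244, 0.97, -0.001], [-0.001, -0.001, -1.0]]
ft_force: [-0.3, 0.8, -0.2]
grip_width: 0.0001
gripper_force: 0.0
```

```bash
cat > s.py <<'E'
from h import *
s=env.observe();R=np.array(s["tool_rot"]);p=np.array(s["position"])
print(s["time_s"],p.round(4),R.round(4).tolist(),np.round(s["ft_force"],2),s["grip_width"])
for n,t in dict(k1=(.5635,.120,.070),k2=(.550,.0665,.070),k3=(.537,.0135,.070),m=(.4777,-.0165,.045)).items():print(n,(R.T@(np.array(t)-p)*100).round(2))
E
python3 s.py
```

```text
2.6667 [0.5688 0.1159 0.2305] [[-0.9698, 0.2438, 0.0007], [0.2438, 0.9698, -0.0011], [-0.0009, -0.0009, -1.0]] [-0.29  0.81 -0.24] 0.0001116592990237061
k1 [ 0.63  0.28 16.05]
k2 [ 0.63 -5.24 16.06]
k3 [  0.6  -10.69  16.06]
m [  5.62 -15.05  18.56]
```

{"fn": "jog_arm", "kwargs": {"plan": "0 0 0 0.4 0.3 3 255; 0 0 0 0 0 3 255; 0 0 0 0 0 3 255; 0 0 0 0 0 3 255; 0 0 0 0 0 2 255; 0 0 0 0 0 1 255; 0 0 0 0 0 0.5 255; 0 0 0 0 0 0 255; 0 0 0 0 0 0 255; 0 0 0 0 0 0 255"}}

```text
time_s: 3.5
position: [0.5633, 0.1238, 0.0777]
tool_rot: [[-0.971, 0.24, 0.003], [0.24, 0.971, 0.0], [-0.002, 0.001, -1.0]]
ft_force: [-0.3, -0.2, 0.1]
grip_width: -0.0
gripper_force: 0.0
```

```bash
python3 s.py;python3 -c "
from h import *
im=imaging.get_image('scene');cv2.imwrite('pics/s1.png',cv2.resize(im['pixels'][150:300,180:340,::-1],None,fx=4,fy=4))"
```

```text
3.5 [0.5633 0.1238 0.0777] [[-0.9709, 0.2396, 0.0025], [0.2396, 0.9709, 0.0001], [-0.0024, 0.0007, -1.0]] [-0.33 -0.17  0.07] -1.5523766120840603e-05
k1 [-0.11 -0.36  0.77]
k2 [-0.08 -5.88  0.77]
k3 [ -0.09 -11.34   0.76]
m [  4.95 -15.67   3.25]
```

View pics/s1.png

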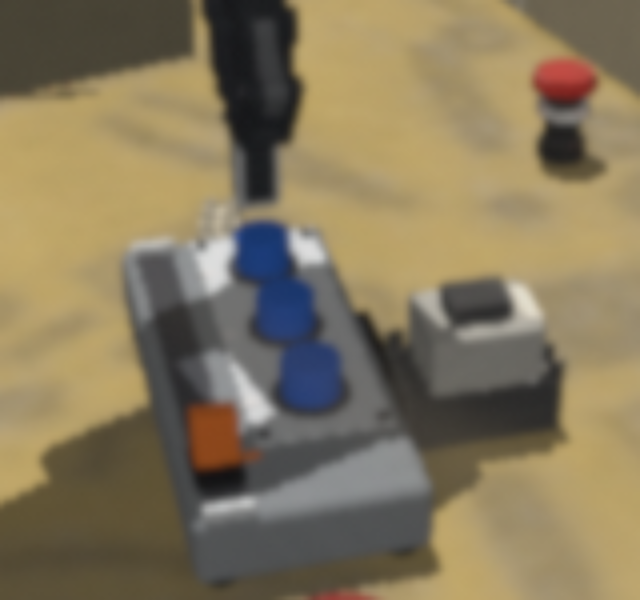

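The fingertips (crop 258,198) hover just above key 1 (264,235), with the marker still parked at (215,435). I'm correcting sideways and easing down.

{"fn": "jog_arm", "kwargs": {"plan": "0 0 0 0 -0.3 0.4 255; 0 0 0 0 0 0.4 255; 0 0 0 0 0 0.3 255; 0 0 0 0 0 0.1 255; 0 0 0 0 0 0 255; 0 0 0 0 0 0 255; 0 0 0 0 0 0 255"}}

```text
time_s: 4.13
position: [0.5619, 0.1208, 0.0644]
tool_rot: [[-0.971, 0.24, 0.0], [0.24, 0.971, 0.0], [-0.0, 0.0, -1.0]]
ft_force: [-0.1, 0.7, 0.6]
grip_width: 0.0004
gripper_force: 0.0
```

{"fn": "jog_arm", "kwargs": {"plan": "0 0 0 0 0 0.05 255; 0 0 0 0 0 0.05 255; 0 0 0 0 0 0.05 255; 0 0 0 0 0 0.05 255; 0 0 0 0 0 0 255; 0 0 0 0 0 0 255"}}

```text
time_s: 4.63
position: [0.5618, 0.1208, 0.0623]
tool_rot: [[-0.971, 0.24, -0.0], [0.24, 0.971, 0.0], [0.0, 0.0, -1.0]]
ft_force: [-0.6, 0.2, -0.6]
grip_width: 0.0
gripper_force: 0.0
```

{"fn": "jog_arm", "kwargs": {"plan": "0 0 0 0 0 0.05 255; 0 0 0 0 0 0.05 255; 0 0 0 0 0 0.05 255; 0 0 0 0 0 0.05 255; 0 0 0 0 0 0 255; 0 0 0 0 0 0 255"}}

```text
time_s: 5.13
position: [0.5619, 0.1208, 0.0605]
tool_rot: [[-0.971, 0.24, 0.0], [0.24, 0.971, -0.0], [-0.0, 0.0, -1.0]]
ft_force: [-0.4, 0.5, 2.3]
grip_width: 0.0003
gripper_force: 1.2
```

{"fn": "jog_arm", "kwargs": {"plan": "0 0 0 0 0 0.05 255; 0 0 0 0 0 0.05 255; 0 0 0 0 0 0 255; 0 0 0 0 0 0 255"}}

```text
time_s: 5.47
position: [0.5619, 0.1208, 0.0594]
tool_rot: [[-0.971, 0.24, 0.0], [0.24, 0.971, -0.0], [-0.0, 0.0, -1.0]]
ft_force: [-0.7, -0.2, 3.9]
grip_width: 0.0002
gripper_force: 1.8
```

{"fn": "jog_arm", "kwargs": {"plan": "0 0 0 0 0 0.05 255; 0 0 0 0 0 0.05 255; 0 0 0 0 0 0 255; 0 0 0 0 0 0 255"}}

```text
time_s: 5.8
position: [0.5619, 0.1208, 0.0585]
tool_rot: [[-0.971, 0.24, 0.0], [0.24, 0.971, -0.0], [-0.0, 0.0, -1.0]]
ft_force: [-2.1, -1.1, 4.7]
grip_width: -0.0002
gripper_force: 2.8
```

{"fn": "jog_arm", "kwargs": {"plan": "0 0 0 0 0 0.05 255; 0 0 0 0 0 0.05 255; 0 0 0 0 0 0 255; 0 0 0 0 0 0 255"}}

```text
time_s: 6.13
position: [0.5619, 0.1208, 0.0577]
tool_rot: [[-0.971, 0.239, 0.0], [0.239, 0.971, -0.0], [-0.0, 0.0, -1.0]]
ft_force: [-2.8, -0.2, 7.4]
grip_width: -0.0001
gripper_force: 3.8
```

{"fn": "jog_arm", "kwargs": {"plan": "0 0 0 0 0 0.04 255; 0 0 0 0 0 0.04 255; 0 0 0 0 0 0 255; 0 0 0 0 0 0 255"}}

```text
time_s: 6.47
position: [0.5619, 0.1208, 0.0571]
tool_rot: [[-0.971, 0.24, 0.001], [0.24, 0.971, -0.0], [-0.001, 0.0, -1.0]]
ft_force: [-2.3, 0.1, 9.1]
grip_width: 0.0002
gripper_force: 4.5
```

{"fn": "jog_arm", "kwargs": {"plan": "0 0 0 0 0 0.04 255; 0 0 0 0 0 0.04 255; 0 0 0 0 0 0 255; 0 0 0 0 0 0 255"}}

```text
time_s: 6.8
position: [0.5619, 0.1208, 0.0564]
tool_rot: [[-0.971, 0.24, 0.001], [0.24, 0.971, -0.0], [-0.001, 0.0, -1.0]]
ft_force: [-3.1, -0.8, 10.5]
grip_width: -0.0001
gripper_force: 5.2
```

{"fn": "jog_arm", "kwargs": {"plan": "0 0 0 0 0 0.04 255; 0 0 0 0 0 0.04 255; 0 0 0 0 0 0 255; 0 0 0 0 0 0 255"}}

```text
time_s: 7.13
position: [0.562, 0.1208, 0.0558]
tool_rot: [[-0.971, 0.24, 0.001], [0.24, 0.971, -0.0], [-0.001, 0.0, -1.0]]
ft_force: [-3.9, -1.0, 12.2]
grip_width: -0.0002
gripper_force: 5.9
```

{"fn": "jog_arm", "kwargs": {"plan": "0 0 0 0 0 -0.4 255; 0 0 0 0 0 -0.8 255; 0 0 0 0 0 -0.8 255; 0 0 0 0 -1.5 0 255; 0 0 0 0 -2 0 255; 0 0 0 0 -1.5 0 255; 0 0 0 0 -0.5 0 255; 0 0 0 0 0 0.5 255; 0 0 0 0 0 0.4 255; 0 0 0 0 0 0.1 255"}}

```text
time_s: 7.97
position: [0.5484, 0.0681, 0.064]
tool_rot: [[-0.971, 0.239, -0.001], [0.239, 0.971, 0.0], [0.001, -0.0, -1.0]]
ft_force: [0.3, 0.0, 0.3]
grip_width: -0.0
gripper_force: 0.0
```

{"fn": "jog_arm", "kwargs": {"plan": "0 0 0 0 0 0 255; 0 0 0 0 0 0 255; 0 0 0 0 0 0 255"}}

```text
time_s: 8.22
position: [0.5488, 0.0679, 0.0649]
tool_rot: [[-0.971, 0.239, 0.0], [0.239, 0.971, 0.0], [-0.0, 0.0, -1.0]]
ft_force: [0.7, 0.4, -0.6]
grip_width: -0.0001
gripper_force: 0.0
```

{"fn": "jog_arm", "kwargs": {"plan": "0 0 0 0 0 0.05 255; 0 0 0 0 0 0.05 255; 0 0 0 0 0 0.05 255; 0 0 0 0 0 0.05 255; 0 0 0 0 0 0.05 255; 0 0 0 0 0 0.05 255; 0 0 0 0 0 0.05 255; 0 0 0 0 0 0.05 255; 0 0 0 0 0 0 255; 0 0 0 0 0 0 255"}}

```text
time_s: 9.05
position: [0.5486, 0.0674, 0.0609]
tool_rot: [[-0.971, 0.24, -0.0], [0.24, 0.971, 0.0], [0.0, 0.0, -1.0]]
ft_force: [-0.3, -0.2, -0.1]
grip_width: 0.0
gripper_force: 0.0
```

{"fn": "jog_arm", "kwargs": {"plan": "0 0 0 0 0 0.05 255; 0 0 0 0 0 0.05 255; 0 0 0 0 0 0.05 255; 0 0 0 0 0 0 255; 0 0 0 0 0 0 255"}}

```text
time_s: 9.47
position: [0.5486, 0.0674, 0.0594]
tool_rot: [[-0.971, 0.24, -0.0], [0.24, 0.971, -0.0], [0.0, -0.0, -1.0]]
ft_force: [0.2, -0.8, -0.3]
grip_width: 0.0002
gripper_force: 0.0
```

{"fn": "jog_arm", "kwargs": {"plan": "0 0 0 0 0 0.05 255; 0 0 0 0 0 0.05 255; 0 0 0 0 0 0.05 255; 0 0 0 0 0 0 255; 0 0 0 0 0 0 255"}}

```text
time_s: 9.88
position: [0.5487, 0.0674, 0.0581]
tool_rot: [[-0.971, 0.24, 0.0], [0.24, 0.971, -0.0], [-0.0, 0.0, -1.0]]
ft_force: [-0.0, -0.4, 2.7]
grip_width: -0.0
gripper_force: 1.3
```

{"fn": "jog_arm", "kwargs": {"plan": "0 0 0 0 0 0.05 255; 0 0 0 0 0 0.05 255; 0 0 0 0 0 0 255; 0 0 0 0 0 0 255"}}

```text
time_s: 10.22
position: [0.5487, 0.0674, 0.0571]
tool_rot: [[-0.971, 0.24, 0.0], [0.24, 0.971, -0.0], [-0.0, 0.0, -1.0]]
ft_force: [-0.4, -0.5, 4.7]
grip_width: -0.0003
gripper_force: 2.3
```

{"fn": "jog_arm", "kwargs": {"plan": "0 0 0 0 0 0.05 255; 0 0 0 0 0 0.05 255; 0 0 0 0 0 0 255; 0 0 0 0 0 0 255"}}

```text
time_s: 10.55
position: [0.5488, 0.0674, 0.0562]
tool_rot: [[-0.971, 0.24, 0.0], [0.24, 0.971, -0.0], [-0.0, 0.0, -1.0]]
ft_force: [-1.4, 0.3, 6.2]
grip_width: 0.0
gripper_force: 3.2
```

{"fn": "jog_arm", "kwargs": {"plan": "0 0 0 0 0 0.04 255; 0 0 0 0 0 0.04 255; 0 0 0 0 0 0 255; 0 0 0 0 0 0 255"}}

```text
time_s: 10.88
position: [0.5488, 0.0674, 0.0555]
tool_rot: [[-0.971, 0.24, 0.0], [0.24, 0.971, -0.0], [-0.0, 0.0, -1.0]]
ft_force: [-2.0, -0.3, 7.7]
grip_width: -0.0002
gripper_force: 3.9
```

{"fn": "jog_arm", "kwargs": {"plan": "0 0 0 0 0 0.04 255; 0 0 0 0 0 0.04 255; 0 0 0 0 0 0 255; 0 0 0 0 0 0 255"}}

```text
time_s: 11.22
position: [0.5488, 0.0674, 0.0549]
tool_rot: [[-0.971, 0.24, 0.001], [0.24, 0.971, -0.0], [-0.001, 0.0, -1.0]]
ft_force: [-2.4, -0.4, 8.3]
grip_width: 0.0002
gripper_force: 4.6
```

{"fn": "jog_arm", "kwargs": {"plan": "0 0 0 0 0 0.04 255; 0 0 0 0 0 0.04 255; 0 0 0 0 0 0 255; 0 0 0 0 0 0 255"}}

```text
time_s: 11.55
position: [0.5488, 0.0674, 0.0542]
tool_rot: [[-0.971, 0.24, 0.001], [0.24, 0.971, -0.0], [-0.001, 0.0, -1.0]]
ft_force: [-3.0, 0.1, 10.4]
grip_width: 0.0001
gripper_force: 5.3
```

{"fn": "jog_arm", "kwargs": {"plan": "0 0 0 0 0 0.04 255; 0 0 0 0 0 0.05 255; 0 0 0 0 0 0 255; 0 0 0 0 0 0 255"}}

```text
time_s: 11.88
position: [0.5488, 0.0674, 0.0535]
tool_rot: [[-0.971, 0.24, 0.001], [0.24, 0.971, -0.0], [-0.001, 0.0, -1.0]]
ft_force: [-3.2, -0.1, 12.4]
grip_width: 0.0001
gripper_force: 6.0
```

{"fn": "jog_arm", "kwargs": {"plan": "0 0 0 0 0 -0.4 255; 0 0 0 0 0 -0.8 255; 0 0 0 0 0 -1.0 255; 0 0 0 0 -1.5 0 255; 0 0 0 0 -2 0 255; 0 0 0 0 -1.5 0 255; 0 0 0 0 -0.5 0 255; 0 0 0 0 0 0.5 255; 0 0 0 0 0 0.4 255; 0 0 0 0 0 0.1 255"}}

```text
time_s: 12.72
position: [0.5352, 0.0147, 0.0638]
tool_rot: [[-0.971, 0.239, -0.001], [0.239, 0.971, 0.0], [0.001, 0.0, -1.0]]
ft_force: [-0.6, 0.5, -0.0]
grip_width: -0.0001
gripper_force: 0.0
```

{"fn": "jog_arm", "kwargs": {"plan": "0 0 0 0 0 0 255; 0 0 0 0 0 0 255; 0 0 0 0 0 0 255"}}

```text
time_s: 12.97
position: [0.5356, 0.0144, 0.0646]
tool_rot: [[-0.971, 0.239, 0.0], [0.239, 0.971, 0.0], [-0.0, 0.0, -1.0]]
ft_force: [0.2, -0.1, 0.2]
grip_width: -0.0003
gripper_force: 0.0
```

{"fn": "jog_arm", "kwargs": {"plan": "0 0 0 0 0 0.05 255; 0 0 0 0 0 0.05 255; 0 0 0 0 0 0.05 255; 0 0 0 0 0 0.05 255; 0 0 0 0 0 0 255; 0 0 0 0 0 0 255"}}

```text
time_s: 13.47
position: [0.5354, 0.014, 0.0626]
tool_rot: [[-0.971, 0.24, -0.0], [0.24, 0.971, 0.0], [0.0, -0.0, -1.0]]
ft_force: [0.3, -1.1, 0.8]
grip_width: -0.0004
gripper_force: 0.0
```

{"fn": "jog_arm", "kwargs": {"plan": "0 0 0 0 0 0.05 255; 0 0 0 0 0 0.05 255; 0 0 0 0 0 0.05 255; 0 0 0 0 0 0 255; 0 0 0 0 0 0 255"}}

```text
time_s: 13.88
position: [0.5355, 0.014, 0.0611]
tool_rot: [[-0.971, 0.24, -0.0], [0.24, 0.971, 0.0], [0.0, 0.0, -1.0]]
ft_force: [-0.2, 0.5, 0.8]
grip_width: 0.0003
gripper_force: 0.0
```

{"fn": "jog_arm", "kwargs": {"plan": "0 0 0 0 0 0.05 255; 0 0 0 0 0 0.05 255; 0 0 0 0 0 0.05 255; 0 0 0 0 0 0 255; 0 0 0 0 0 0 255"}}

```text
time_s: 14.3
position: [0.5355, 0.014, 0.0596]
tool_rot: [[-0.971, 0.24, -0.0], [0.24, 0.971, -0.0], [0.0, -0.0, -1.0]]
ft_force: [0.2, 1.5, 0.7]
grip_width: 0.0
gripper_force: 0.0
```

{"fn": "jog_arm", "kwargs": {"plan": "0 0 0 0 0 0.05 255; 0 0 0 0 0 0.05 255; 0 0 0 0 0 0 255; 0 0 0 0 0 0 255"}}

```text
time_s: 14.63
position: [0.5355, 0.014, 0.0587]
tool_rot: [[-0.971, 0.24, 0.0], [0.24, 0.971, -0.0], [-0.0, 0.0, -1.0]]
ft_force: [0.2, -0.0, 1.8]
grip_width: -0.0
gripper_force: 0.7
```

{"fn": "jog_arm", "kwargs": {"plan": "0 0 0 0 0 0.05 255; 0 0 0 0 0 0.05 255; 0 0 0 0 0 0 255; 0 0 0 0 0 0 255"}}

```text
time_s: 14.97
position: [0.5355, 0.014, 0.0577]
tool_rot: [[-0.971, 0.24, 0.0], [0.24, 0.971, -0.0], [-0.0, 0.0, -1.0]]
ft_force: [-1.3, -0.2, 2.9]
grip_width: -0.0001
gripper_force: 1.8
```

{"fn": "jog_arm", "kwargs": {"plan": "0 0 0 0 0 0.05 255; 0 0 0 0 0 0.05 255; 0 0 0 0 0 0 255; 0 0 0 0 0 0 255"}}

```text
time_s: 15.3
position: [0.5356, 0.014, 0.0568]
tool_rot: [[-0.971, 0.24, 0.0], [0.24, 0.971, -0.0], [-0.0, 0.0, -1.0]]
ft_force: [-1.3, 0.5, 5.9]
grip_width: -0.0002
gripper_force: 2.7
```

{"fn": "jog_arm", "kwargs": {"plan": "0 0 0 0 0 0.05 255; 0 0 0 0 0 0.05 255; 0 0 0 0 0 0 255; 0 0 0 0 0 0 255"}}

```text
time_s: 15.63
position: [0.5355, 0.014, 0.0559]
tool_rot: [[-0.971, 0.24, 0.0], [0.24, 0.971, -0.0], [-0.0, -0.0, -1.0]]
ft_force: [-1.3, 0.5, 7.4]
grip_width: -0.0001
gripper_force: 3.4
```

{"fn": "jog_arm", "kwargs": {"plan": "0 0 0 0 0 0.04 255; 0 0 0 0 0 0.04 255; 0 0 0 0 0 0 255; 0 0 0 0 0 0 255"}}

```text
time_s: 15.97
position: [0.5354, 0.014, 0.0545]
tool_rot: [[-0.971, 0.24, -0.0], [0.24, 0.971, 0.0], [0.0, -0.0, -1.0]]
ft_force: [-0.7, 0.8, 0.2]
grip_width: 0.0
gripper_force: 0.0
```

Key 3 broke over (from 7.4 N to about 0). Next I lift clear, open the gripper and look.

{"fn": "jog_arm", "kwargs": {"plan": "0 0 0 0 0 -1 255; 0 0 0 0 0 -2 255; 0 0 0 0 0 -3 255; 0 0 0 0 0 -3 0; 0 0 0 2.5 -2 0 0; 0 0 0 2.5 -2 0 0; 0 0 0 0 0 0 0; 0 0 0 0 0 0 0; 0 0 0 0 0 0 0; 0 0 0 0 0 0 0"}}

```text
time_s: 16.8
position: [0.4781, -0.0128, 0.145]
tool_rot: [[-0.971, 0.239, 0.001], [0.239, 0.971, -0.0], [-0.001, 0.0, -1.0]]
ft_force: [-0.3, 0.3, -0.4]
grip_width: 0.083
gripper_force: 0.0
```

```bash
python3 s.py; sed -i 's/P\[...,2\]>.057/P[...,2]>.044/' b.py; python3 b.py; python3 -c "
from h import *
im=imaging.get_image('scene');cv2.imwrite('pics/s2.png',cv2.resize(im['pixels'][150:300,180:340,::-1],None,fx=4,fy=4))"
```

```text
16.8 [ 0.4781 -0.0128  0.145 ] [[-0.9709, 0.2393, 0.0008], [0.2393, 0.9709, -0.0001], [-0.0008, 0.0001, -1.0]] [-0.29  0.25 -0.4 ] 0.08296236796509274
k1 [-5.1  14.93  7.51]
k2 [-5.07  9.42  7.51]
k3 [-5.08  3.96  7.51]
m [-0.04 -0.37 10.  ]
top blue [230 235  16  15 165] [0.5626 0.1226 0.0616] [0.5629 0.123  0.0556] [0.0281 0.0286 0.0207]
top blue [258 241  15  15 166] [0.5497 0.0694 0.0588] [0.5505 0.0692 0.0541] [0.0281 0.0278 0.0182]
top blue [289 247   9   5  23] [0.5477 0.0135 0.0515] [0.5478 0.0139 0.0503] [0.0082 0.0159 0.0096]
top jig ((553.2855224609375, 64.83177947998047), (163.82247924804688, 233.47689819335938), 25.132017135620117)
scene blue [242 205  16  30 300] [0.5566 0.0842 0.0569] [0.5579 0.0924 0.0552] [0.039  0.0829 0.0202]
scene blue [250 240  15  12 146] [0.5373 0.0099 0.0514] [0.538 0.012 0.05 ] [0.0252 0.0289 0.0091]
scene orange [227 251  13   8  77] [ 0.4782 -0.0194  0.0729] [ 0.478  -0.0178  0.0723] [0.0192 0.0157 0.0083]
scene jig ((573.2877197265625, 39.71038055419922), (224.90823364257812, 187.6055450439453), 76.0995101928711)
```

View pics/s2.png

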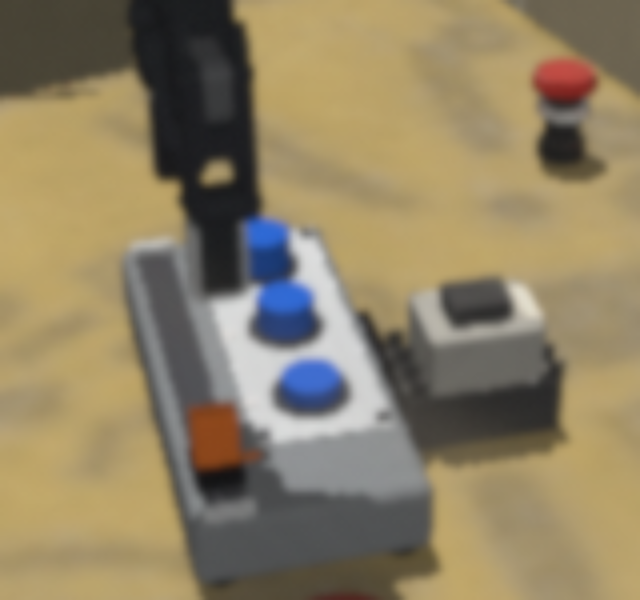

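Key 3 (crop 312,385) stays in: its top is at 51 mm, about 10.5 mm down, while keys 1 and 2 are up. The marker is at (215,437), so I'm descending on it now.

{"fn": "jog_arm", "kwargs": {"plan": "0 0 0 0 -0.3 2 0; 0 0 0 0 0 2.5 0; 0 0 0 0 0 2 0; 0 0 0 0 0 1 0; 0 0 0 0 0 0.7 0; 0 0 0 0 0 0.4 0; 0 0 0 0 0 0 0; 0 0 0 0 0 0 0; 0 0 0 0 0 0 0"}}

```text
time_s: 17.7
position: [0.4771, -0.0158, 0.0595]
tool_rot: [[-0.971, 0.239, 0.001], [0.239, 0.971, -0.0], [-0.001, -0.0, -1.0]]
ft_force: [-0.4, 0.7, -0.5]
grip_width: 0.0852
gripper_force: 0.0
```

```bash
python3 s.py; python3 -c "
from h import *
im=imaging.get_image('scene');cv2.imwrite('pics/s3.png',cv2.resize(im['pixels'][150:300,180:340,::-1],None,fx=4,fy=4))"
```

```text
17.7 [ 0.4771 -0.0158  0.0595] [[-0.9709, 0.2395, 0.0013], [0.2395, 0.9709, -0.0004], [-0.0014, -0.0, -1.0]] [-0.37  0.67 -0.52] 0.08517664076915972
k1 [-5.14 15.26 -1.05]
k2 [-5.11  9.74 -1.05]
k3 [-5.12  4.28 -1.05]
m [-0.07 -0.05  1.45]
```

View pics/s3.png

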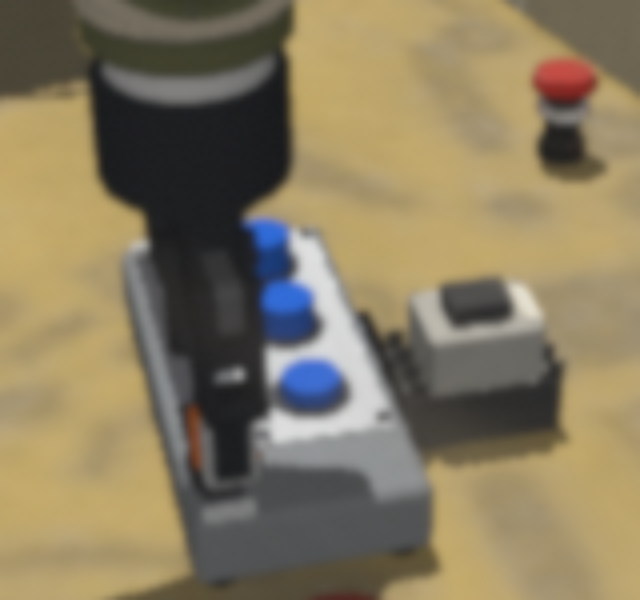

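The fingers straddle the orange grip (still visible at crop 195,440). I'm going down a little more and closing.

{"fn": "jog_arm", "kwargs": {"plan": "0 0 0 0 0 0.4 0; 0 0 0 0 0 0.3 0; 0 0 0 0 0 0 255; 0 0 0 0 0 0 255; 0 0 0 0 0 0 255; 0 0 0 0 0 0 255; 0 0 0 0 0 0 255; 0 0 0 0 0 0 255; 0 0 0 0 0 0 255; 0 0 0 0 0 0 255", "grip_force": 20}}

```text
time_s: 18.58
position: [0.4767, -0.0158, 0.052]
tool_rot: [[-0.971, 0.24, 0.0], [0.24, 0.971, -0.0], [-0.0, 0.0, -1.0]]
ft_force: [-0.6, 0.1, 2.0]
grip_width: 0.0112
gripper_force: 24.9
```

{"fn": "jog_arm", "kwargs": {"plan": "0 0 0 0 0 0 255; 0 0 0 0 0 0 255; 0 0 0 0 0 0 255; 0 0 0 0 0 0 255"}}

```text
time_s: 18.92
position: [0.4767, -0.0158, 0.0519]
tool_rot: [[-0.971, 0.24, 0.0], [0.24, 0.971, -0.0], [-0.0, -0.0, -1.0]]
ft_force: [-0.7, 1.1, 3.9]
grip_width: 0.0113
gripper_force: 25.2
```

{"fn": "jog_arm", "kwargs": {"plan": "0 0 0 0 0.5 0 255; 0 0 0 0 0.6 0 255; 0 0 0 0 0.6 0 255; 0 0 0 0 0.6 0 255; 0 0 0 0 0.6 0 255; 0 0 0 0 0.6 0 255; 0 0 0 0 0.5 0 255; 0 0 0 0 0.3 0 255; 0 0 0 0 0 0 255; 0 0 0 0 0 0 255"}}

```text
time_s: 19.75
position: [0.4871, 0.0269, 0.052]
tool_rot: [[-0.971, 0.239, 0.0], [0.239, 0.971, 0.001], [-0.0, 0.001, -1.0]]
ft_force: [-0.5, 2.3, 5.2]
grip_width: 0.0109
gripper_force: 25.4
```

{"fn": "jog_arm", "kwargs": {"plan": "0 0 0 0 0 0 255; 0 0 0 0 0 0 255; 0 0 0 0 0 0 0; 0 0 0 0 0 0 0; 0 0 0 0 0 0 0; 0 0 0 0 0 0 0; 0 0 0 0 0 0 0; 0 0 0 0 0 0 0; 0 0 0 0 0 -0.5 0; 0 0 0 0 0 -1 0"}}

```text
time_s: 20.58
position: [0.4864, 0.026, 0.0665]
tool_rot: [[-0.971, 0.24, -0.002], [0.24, 0.971, 0.0], [0.002, -0.0, -1.0]]
ft_force: [-0.2, 0.0, 0.2]
grip_width: 0.0853
gripper_force: 0.0
```

{"fn": "jog_arm", "kwargs": {"plan": "0 0 0 0 0 -2 0; 0 0 0 0 0 -3 0; 0 0 0 0 0 -3 0; 0 0 0 0 0 -3 0; 0 0 0 2 2 -2 0; 0 0 0 3 3 0 0; 0 0 0 3 3 0 0; 0 0 0 3 3 0 0; 0 0 0 3 3 0 0; 0 0 0 0 3 0 0"}}

```text
time_s: 21.42
position: [0.3888, 0.2238, 0.1975]
tool_rot: [[-0.971, 0.238, -0.002], [0.238, 0.971, 0.0], [0.002, -0.0, -1.0]]
ft_force: [2.1, 0.1, -0.3]
grip_width: 0.0852
gripper_force: 0.0
```

```bash
python3 s.py; python3 b.py; python3 -c "
from h import *
im=imaging.get_image('top');cv2.imwrite('pics/t4.png',cv2.resize(im['pixels'][170:330,160:400,::-1],None,fx=3,fy=3))"
```

```text
21.4167 [0.3888 0.2238 0.1975] [[-0.9713, 0.238, -0.0016], [0.238, 0.9713, 0.0], [0.0016, -0.0004, -1.0]] [ 2.08  0.14 -0.32] 0.08520018784034326
k1 [-19.46  -5.92  12.72]
k2 [-19.42 -11.44  12.73]
k3 [-19.42 -16.89  12.73]
m [-14.38 -21.22  15.24]
top blue [230 235  16  15 167] [0.5626 0.1225 0.0614] [0.5629 0.1228 0.0554] [0.0281 0.0282 0.0206]
top blue [258 241  15  15 160] [0.5497 0.0695 0.0592] [0.5505 0.0691 0.0543] [0.028  0.0277 0.0176]
top blue [285 247  15  15 163] [0.537  0.0163 0.0522] [0.5381 0.0158 0.0508] [0.0278 0.0279 0.0116]
top orange [283 276   8  10  62] [0.4873 0.0278 0.0732] [0.4873 0.0278 0.073 ] [0.0172 0.0136 0.0073]
top jig ((570.6265869140625, 44.109031677246094), (223.7996826171875, 186.59608459472656), 76.28407287597656)
scene blue [239 205  19  30 335] [0.5563 0.088  0.0569] [0.5587 0.0916 0.0548] [0.04   0.0799 0.0196]
scene blue [250 240  15  12 144] [0.5373 0.0099 0.0515] [0.5382 0.0114 0.0499] [0.0242 0.0267 0.0098]
scene orange [223 236  12   9  74] [0.4883 0.0224 0.0725] [0.4893 0.0236 0.0721] [0.0206 0.014  0.0082]
scene jig ((573.1238403320312, 38.760711669921875), (225.13662719726562, 187.47938537597656), 76.16796112060547)
```

View pics/t4.png

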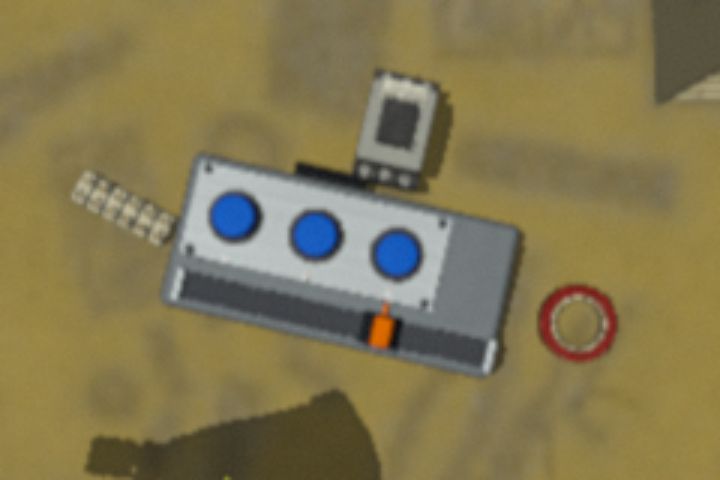

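The marker (crop 382,328) stands opposite key 3 (397,252), with less than 1 mm of residual along the rail, and the bystanders haven't moved. I'll let the arm settle and hand in.

{"fn": "jog_arm", "kwargs": {"plan": "0 0 0 0 0 0 0; 0 0 0 0 0 0 0; 0 0 0 0 0 0 0; 0 0 0 0 0 0 0"}}

```text
time_s: 21.9
position: [0.3935, 0.2212, 0.1969]
tool_rot: [[-0.97, 0.241, -0.0], [0.241, 0.97, -0.0], [0.0, -0.0, -1.0]]
ft_force: [0.4, -0.6, -0.8]
grip_width: 0.0851
gripper_force: 0.0
```

```bash
python3 -c "
from rig import job
print(job.close_job())"
```

```text
the job is handed in; nothing more can be done
None
```

Key 3 was the good one: it snapped over at about 8 N and stays in, the marker stands opposite it to within about 1 mm by the camera, keys 1 and 2 were still only springy at 12 N, and the job was handed in at about 22 s (no verdict was returned).

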